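# Hold the hatch release key switch turned

### The job

Lift the red-headed key off the hook of the key stand, push it fully home into the key switch on top of the grey release box (its spring pins are sticky, so give it a little wiggle if it binds), then turn it clockwise a quarter turn to the stop. The switch springs back when let go, so keep the key gripped and held turned against the spring: finish while holding it there, and leave the tape roll, the cup and the jar where they stand.

Things in the scene. Friction and masses are not known exactly. Their poses are not given: they have to be found in the camera images.
- key: Loose 50 g key: red head, steel blade. Origin on its axis at the underside of the head (shoulder); z up from blade to head, x across the thickness, y across the width. Head 12 mm thick, 30 mm wide, 48 mm tall, with a window through it 16 mm wide, z 22 to 42 mm, by which it hangs. Below: round neck 5 mm diameter, 11.5 mm long, then a flat bit 5 x 16 mm (x, y), 20 mm long, round-nosed
- key_grip (a point): point on the key's axis 27 mm above its origin, a good grasp height from above, fingers closing along the key's y on the free 30 mm width. The key starts hanging blade down on the peg, its x along the peg; it is the same after a half turn about z
- key_tip (a point): end of the key's nose, 31.5 mm below its origin
- key_stand: Fixed dark steel key stand, foot 80 x 70 x 10 mm, origin at the centre of its underside, z up. A 12 x 12 mm post stands at x = +20 mm, up to z = 120 mm. From it a level peg, 6 mm diameter, axis at z = 110 mm, runs along -x to x = -16 mm, then turns up: its end reaches x = -25 mm, z = 118 mm
- peg (a point): top of the level peg near where the key hangs: x = -2 mm, z = 113 mm in the stand's frame, same axes. To free the key raise it about 8 mm (5.5 to 13 mm; past 14 mm the window's lower edge catches), then draw it level at least 35 mm along the stand's -x
- release_box: Fixed grey release box 100 x 84 x 46 mm, origin at the centre of its underside, z up, green lamp on its -x face. A steel plate 48 x 48 mm, 10 mm high, lies in the middle of its top, with the key slot. It does not turn; the plug is below it, so the key turns only when its bit is right through the plate, that is when the shoulder lies on the plate
- keyway (a point): centre of the slot's mouth, 56 mm above the bench, axes as the box; key fully home = key origin here. Slot 7.4 mm along x, 18.4 mm along y, rim chamfered 2 mm: the key goes straight down with its y along the box's y, either way round. Two sprung pins in the plug, 10 to 30 mm below the mouth, resist the bit with up to about 15 N
- plug (a joint): turn of the switch's plug in rad: 0 at rest, growing as the key turns clockwise seen from above, stop at 1.45. A spring turns it back with 0.02 to 0.05 N m. The bit has about 0.15 rad of play, so the key must turn about 0.15 rad more than the plug
- tape_black: black tape roll lying flat, 66 mm diameter, 18 mm high, origin at the centre of its underside; leave it alone
- cup_studs: small red open cup of studs, 64 mm diameter, 42 mm high, behind the work (not the one at the far end of the bench), origin at the centre of its underside; leave it alone
- jar_eyelets: clear jar with a black lid, 60 mm diameter, 69 mm high, origin at the centre of its underside; leave it alone
There are look-alikes about, which are no part of the job. Of the things like the key, leave any that is yellow; of the rest the smaller one is meant.

How it is judged:
By the outcome, as a careful person would: the job done as asked, in the order asked, and still so for the second after the job is handed in, while the arm keeps its last pose, push and grip.
It also fails if it takes over 48 s, if anything falls off the work surface, if the arm or the gripper's body presses on something with over 40 N, if the wrist force passes 120 N, or if a joint passes its speed limit or range.

### The arm

A 6-joint arm with a two-finger parallel gripper is mounted at the origin on a cart in front of the work surface, level with it; the furniture and walls round the work are solid. World frame = base frame: x ahead of the robot, y to its left, z up, the work surface at z = 0. Lengths are in m, angles in degrees, forces in N, time in s.
With the tool pointing down it reaches from about 0.325 to 0.775 m from the base axis. Payload 9.3 kg.
Tool frame: the origin (TCP) lies between the finger pads; the fingertips stand 19 mm ahead of it and the grasp point (between the pads) is the TCP; z points along the fingers, y is the line along which they close (so a half turn about z gives the same grasp; the last joint's range is limited). The gripper opens to 85 mm and grips with 20 to 120 N. Pads are 22 mm wide; open, the fingers measure 114 mm over their backs; the gripper's body (76 mm by 85 mm) begins 54 mm behind the grasp point. The pads swing forward as they close: fully open they stand 13 mm farther back than shut.
Start: joints at [67.517, 14.817, 1.232, 76.415, 0, 81.257], TCP at [0.131, 0.534, 0.25] pointing down, gripper open.
Joint ranges: [-174.27, 174.27], [-52.1, 104.24], [-59.71, 78.15], [-110.17, 111.67], [-87.03, 83.33], [-180, 180]. Speed limits (degrees/s): [127.2, 127.2, 159.86, 180, 180, 180].

### API

Orientations are given as a 3x3 rotation matrix whose columns are the frame's x, y, z axes.
In Python, from rig import bot gives the robot as it stands.
- The arm moves only by the tool move_arm, never from a script. Its arguments are lists of equal length, an entry for each row: "angular": the turn, a rotation vector about the tool's x, y, z in rad, a list of three; "linear": the shift along the tool's x, y, z in m, a list of three; "jaw": the finger opening in m, from 0 to 0.0854. In form: {"angular": [[wx, wy, wz], ...], "linear": [[dx, dy, dz], ...], "jaw": [jaw, ...]}. A call has 1 to 12 rows; each row is the pose to reach, as a shift and turn from the pose commanded when the call began, along the tool's axes at that moment; what a row does not reach only later rows make up. A row lasts 1/8 s, in which the tool goes at most 62.5 mm and 10.7 degrees, less where a joint would pass 70% of its speed; a pose out of reach is approached as far as the arm can. A call with a gripper value outside its range is refused whole. The fingers move at their own pace and stop on an object; "newtons" is the grip in N (left out, the last holds). Time passes only in rows, so rows that repeat a pose let the fingers close. It gives the time, the measured TCP pose, the force, the opening and the grip force at its end, in the units of the state.
- bot.observe(): the state, without advancing time (a new reading comes with each control period).
- bot.read_camera(name): name is "side" or "top"; returns a dict with "frame" (420x560x3 uint8, red, green, blue), "fx", "fy", "cx", "cy" (pixels), "k1" (the pictures are not rectified: a ray, as slopes to the right and down, at radius r is drawn at 1 + k1 r^2 times it, then the intrinsics apply), "R" (3x3) and "t" (3): a world point X has camera coordinates R X + t. Camera axes: x right, y down, z forward; pixel columns grow to the right and rows downward; lengths in m; the calibration is good to about 2 mm. A picture is of the moment at which its call begins. There is no depth.
- bot.sign_off(): hands the job in; it is judged then, once.
Trained networks look in the newest picture that a camera, given by its name, has taken for a name from the list of things; names that differ only in an ending like _2 or _b are one class to them, and where a whole thing is asked for, a point or a joint stands for the part that bears it (a point fixed in the world has none). Each returns a list of dicts, best first, with "p" (0 to 1); they miss things now and then, are a little off and sometimes report something else, mostly with a low value. They report only what shows in the picture. A call takes as long as a camera call. They do not tell look-alikes from the thing itself.
- bot.recognise(target, camera): "rect" ([left, top, right, bottom] as shares, 0 to 1, of the picture: columns of its width, rows of its height, round what is visible of it).
- bot.outline_of(target, camera): "mask" (420x560 bool, what is visible of it) and "rect" ([left, top, right, bottom] as shares, 0 to 1, of the picture: columns of its width, rows of its height, round what is visible of it).
The state is a dict: "clock": time; "joints": joint angles; "dq": joint speeds; "effort": joint torques, N m; "ee_pos": TCP position; "eef_rot": TCP orientation; "ft_force": force on the tool from outside, world axes, zero at the start; "wrist_torque": the same for the moment, N m; "finger_gap": opening from 0.0 (shut) to 1.0 (fully open); "finger_force": force on a finger pad.
Only numpy, scipy, OpenCV 4.12 (cv2) and the standard library are available. Lean on these libraries where they do the work, as an engineer would, in place of code of your own. Each camera call takes 0.05 s, during which the arm holds its last target. There are 200 camera calls.

## Working session

There is one attempt and no reset: what is moved stays moved. The work goes in short steps, Python scripts to look and compute and a tool call to move; the robot and the scene stay as the last step left them, time stands still between calls to the robot, and variables do not carry over. Pictures are saved under pics/ and viewed, at most 10 in all, crops included, and the job is handed in when it is done.

Besides the shell and the picture viewer there is one more tool, called after "Emit:" in YAML: its name, and indented under it one key for each argument. move_arm: Moves the arm, as the interface text tells. Its arguments: {"type":"object","properties":{"angular":{"type":"array"},"linear":{"type":"array"},"jaw":{"type":"array"},"newtons":{"type":"number"}},"required":["angular","linear","jaw"]}

```bash
mkdir -p pics
cat > h.py <<'E'
import numpy as np,cv2
from rig import bot
def snap(c,name=None):
    d=bot.read_camera(c)
    if name: cv2.imwrite(f'pics/{name}.png',d['frame'][:,:,::-1])
    return d
def K(d): return np.array([[d['fx'],0,d['cx']],[0,d['fy'],d['cy']],[0,0,1.]])
def D(d): return np.array([d['k1'],0,0,0,0.])
def proj(d,P):
    P=np.atleast_2d(np.array(P,float)); r,_=cv2.Rodrigues(np.array(d['R']))
    return cv2.projectPoints(P,r,np.array(d['t'],float),K(d),D(d))[0][:,0]
def ray(d,uv):
    n=cv2.undistortPoints(np.array([[uv]],float),K(d),D(d))[0,0]
    R=np.array(d['R']);v=R.T@np.array([n[0],n[1],1]);o=-R.T@np.array(d['t'])
    return o,v/np.linalg.norm(v)
def atz(d,uv,z):
    o,v=ray(d,uv); return o+v*(z-o[2])/v[2]
def tri(d1,u1,d2,u2):
    o1,v1=ray(d1,u1);o2,v2=ray(d2,u2)
    s=np.linalg.lstsq(np.c_[v1,-v2],o2-o1,rcond=None)[0]
    a,b=o1+s[0]*v1,o2+s[1]*v2
    return (a+b)/2,np.linalg.norm(a-b)
E
python3 - <<'E'
from h import *
np.set_printoptions(precision=3,suppress=True)
for c in('side','top'):
    d=snap(c,c+'0'); print(c,d['fx'],d['k1'],-np.array(d['R']).T@d['t'])
    for t in('key','key_stand','release_box','tape_black','cup_studs','jar_eyelets'):
        for r in bot.recognise(t,c):
            b=np.array(r['rect'])*[560,420,560,420]; print(t,round(r['p'],2),b.round(),atz(d,(b[:2]+b[2:])/2,0.05))
print(bot.observe())
E
```

```text
side 463.5185123703729 -0.10925939876200672 [0.673 0.996 0.786]
key 0.98 [347. 271. 363. 309.] [0.481 0.28  0.05 ]
key 0.69 [293. 257. 311. 287.] [0.592 0.211 0.05 ]
key 0.66 [291. 275. 299. 304.] [0.612 0.265 0.05 ]
key 0.17 [273. 278. 312. 329.] [0.621 0.306 0.05 ]
key_stand 0.67 [275. 275. 316. 331.] [0.616 0.306 0.05 ]
release_box 0.86 [277. 203. 321. 233.] [0.579 0.002 0.05 ]
release_box 0.29 [216. 267. 247. 294.] [0.754 0.225 0.05 ]
tape_black 0.53 [278. 181. 302. 197.] [ 0.59  -0.145  0.05 ]
jar_eyelets 0.63 [288. 149. 305. 175.] [ 0.557 -0.302  0.05 ]
top 511.27877752677915 -0.0803913531978074 [ 0.445 -0.03   1.226]
key 0.65 [144. 266. 168. 286.] [0.485 0.291 0.05 ]
key 0.43 [190. 226. 202. 240.] [0.585 0.201 0.05 ]
key_stand 0.68 [142. 203. 178. 241.] [0.61  0.287 0.05 ]
release_box 0.85 [282. 211. 316. 263.] [ 0.578 -0.038  0.05 ]
tape_black 0.58 [355. 222. 386. 255.] [ 0.576 -0.204  0.05 ]
cup_studs 0.85 [185. 149. 209. 175.] [0.755 0.205 0.05 ]
cup_studs 0.24 [353. 220. 386. 253.] [ 0.58  -0.202  0.05 ]
jar_eyelets 0.79 [410. 238. 440. 261.] [ 0.551 -0.33   0.05 ]
{'clock': 0.7, 'joints': array([67.516, 14.815,  1.231, 76.414,  0.002, 81.257]), 'dq': array([ 0.032, -0.031, -0.07 , -0.091,  0.052, -0.043]), 'effort': array([  0.001, -55.523,  34.468,   0.001,  -0.   ,   0.   ]), 'ee_pos': array([0.131, 0.534, 0.25 ]), 'eef_rot': array([[-0.971,  0.238, -0.   ],
       [ 0.238,  0.971,  0.   ],
       [ 0.   ,  0.   , -1.   ]]), 'ft_force': array([ 0.022, -0.156, -0.839]), 'wrist_torque': array([-0.02 , -0.03 ,  0.045]), 'finger_force': 0.0, 'finger_gap': 0.9999671527182675}
```

View pics/side0.png

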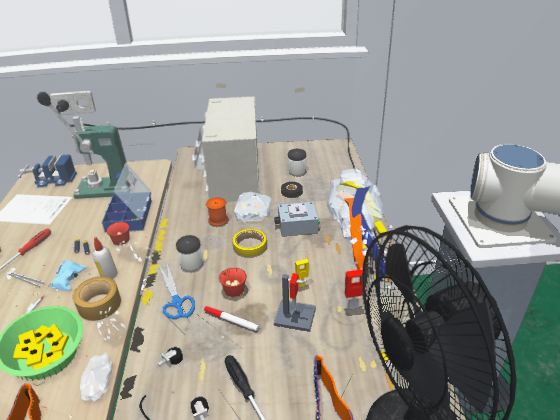

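View pics/top0.png

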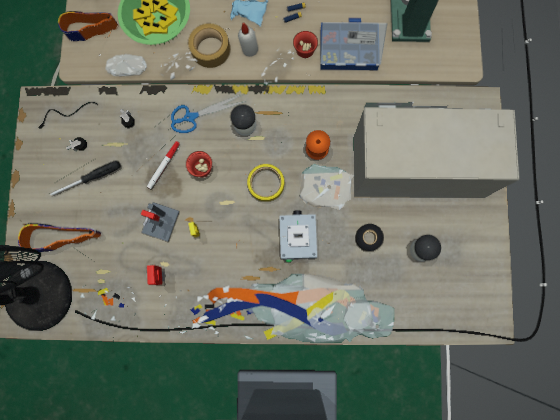

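Run:
```python
from h import *
s=cv2.imread('pics/side0.png')[240:340,260:380];t=cv2.imread('pics/top0.png')[195:270,130:210];b=cv2.imread('pics/top0.png')[200:275,262:342]
f=lambda i,w,h:cv2.resize(i,(w,h),interpolation=cv2.INTER_CUBIC)
cv2.imwrite('pics/c1.png',np.hstack([f(s,400,375),np.vstack([f(t,200,187),f(b,200,188)])]))
cv2.imwrite('pics/c1.png',np.hstack([f(s,470,392),np.vstack([f(t,320,300),f(b,320,300)])[:392*2]]) if 0 else np.vstack([np.hstack([f(t,320,300),f(b,320,300)]),np.hstack([f(s,360,300),np.zeros((300,280,3),np.uint8)])]))
```

```text
(no output)
```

View pics/c1.png

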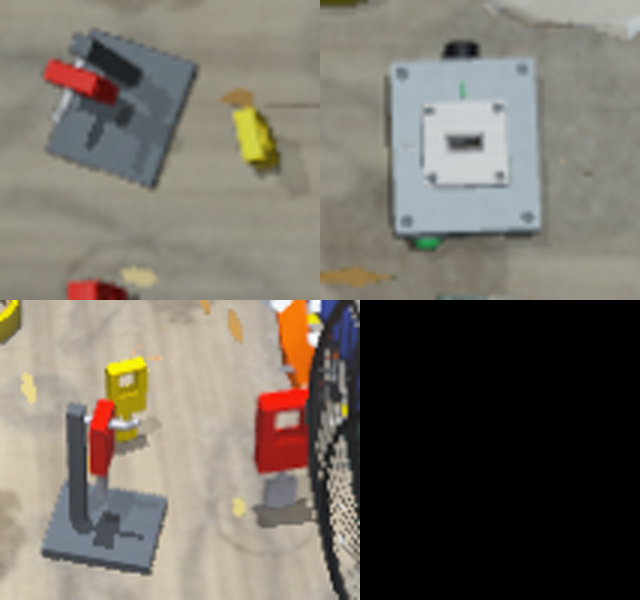

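```bash
cat >> h.py <<'E'
from scipy.optimize import least_squares
def fit(d,px,local,x0):
    px=np.array(px,float);local=np.array(local,float)
    def P(p): c,s=np.cos(p[2]),np.sin(p[2]); return local@np.array([[c,s,0],[-s,c,0],[0,0,1]])+[p[0],p[1],0]
    r=least_squares(lambda p:(proj(d,P(p))-px).ravel(),x0); return r.x,np.abs(r.fun).max()
E
python3 - <<'E'
from h import *
np.set_printoptions(precision=3,suppress=True)
t=snap('top');s=snap('side')
T=lambda o,k,L:[(o[0]+(u+.5)/k-.5,o[1]+(v+.5)/k-.5) for u,v in L]
# stand corners: upleft(+x,+y), upright(+x,-y), lowright(-x,-y), lowleft(-x,+y)
L=[(.04,.035,.01),(.04,-.035,.01),(-.04,-.035,.01),(-.04,.035,.01)]
p,e=fit(t,T((130,195),4,[(80,32),(197,65),(155,187),(47,150)]),L,[.6,.28,-.3]);print('stand',p,np.degrees(p[2]),e)
R=np.array([[np.cos(p[2]),-np.sin(p[2])],[np.sin(p[2]),np.cos(p[2])]])
W=lambda q:np.r_[R@q[:2]+p[:2],q[2]]
pts=[W(np.array(q)) for q in [(-.002,0,.113),(.02,0,.12),(-.025,0,.118),(-.002,0,.119),(-.002,0,.0395)]]
print(np.array(pts)); print('side px',proj(s,pts)); print('top px',proj(t,pts))
print('side foot',proj(s,[W(np.array(q)) for q in L]))
B=[(.05,.042,.046),(.05,-.042,.046),(-.05,-.042,.046),(-.05,.042,.046)]
p,e=fit(t,T((262,200),4,[(70,62),(215,58),(220,232),(74,236)]),B,[.58,-.04,0]);print('box',p,np.degrees(p[2]),e)
P=[(.024,.024,.056),(.024,-.024,.056),(-.024,-.024,.056),(-.024,.024,.056)]
p,e=fit(t,T((262,200),4,[(102,102),(186,99),(189,184),(107,187)]),P,[.58,-.04,0]);print('plate',p,np.degrees(p[2]),e)
print('slot',atz(t,T((262,200),4,[(144,142)])[0],.056))
c,q=np.cos(p[2]),np.sin(p[2])
print('box side',proj(s,np.array(P)@np.array([[c,q,0],[-q,c,0],[0,0,1]])+[p[0],p[1],0]))
for k in('key','key_stand','release_box'):
  for r in bot.outline_of(k,'side')[:2]: print(k,r['p'],(np.array(r['rect'])*[560,420,560,420]).round(1))
for z in(0.1,.2,.3,.4): print(z,atz(t,(72,295),z),atz(t,(40,330),z),atz(s,(365,260),z),atz(s,(400,228),z),atz(s,(500,330),z))
E
```

```text
stand [ 0.617  0.299 -0.273] -15.618508683420144 1.55381005253804
[[0.615 0.299 0.113]
 [0.636 0.294 0.12 ]
 [0.593 0.306 0.118]
 [0.615 0.299 0.119]
 [0.615 0.299 0.04 ]]
side px [[295.299 279.557]
 [284.839 275.77 ]
 [306.272 279.191]
 [295.283 277.449]
 [295.477 304.126]]
top px [[147.204 215.949]
 [149.426 206.03 ]
 [143.3   225.5  ]
 [146.435 215.533]
 [156.023 220.706]]
side foot [[273.511 322.669]
 [280.227 299.449]
 [314.961 304.135]
 [310.047 327.925]]
box [ 0.58  -0.036  0.033] 1.9114446548551856 0.3858117759215247
plate [ 0.581 -0.036  0.049] 2.7826042120413885 0.3235671145252752
slot [ 0.581 -0.035  0.056]
box side [[289.226 214.127]
 [287.025 204.089]
 [304.143 202.653]
 [306.872 212.611]]
key 0.97 [345.7 271.5 364.2 307.5]
key 0.69 [291.8 275.1 297.5 303.7]
key_stand 0.95 [274.3 277.3 312.8 329.8]
release_box 0.83 [274.1 201.3 321.6 236.4]
0.1 [0.438 0.465 0.1  ] [0.359 0.534 0.1  ] [0.454 0.239 0.1  ] [0.345 0.133 0.1  ] [0.239 0.463 0.1  ]
0.2 [0.438 0.421 0.2  ] [0.367 0.484 0.2  ] [0.486 0.349 0.2  ] [0.393 0.259 0.2  ] [0.303 0.541 0.2  ]
0.3 [0.439 0.377 0.3  ] [0.374 0.434 0.3  ] [0.518 0.46  0.3  ] [0.441 0.385 0.3  ] [0.366 0.619 0.3  ]
0.4 [0.44  0.333 0.4  ] [0.382 0.384 0.4  ] [0.55 0.57 0.4 ] [0.489 0.51  0.4  ] [0.429 0.696 0.4  ]
```

Emit:
move_arm:
  angular:
    - [0,0,0]
    - [0,0,0]
    - [0,0,0]
    - [0,0,0.03]
    - [0,0,0.03]
    - [0,0,0.03]
    - [0,0,0.03]
    - [0,0,0.03]
    - [0,0,0.03]
    - [0,0,0.03]
    - [0,0,0.03]
  linear:
    - [-0.056,-0.145,-0.07]
    - [-0.056,-0.145,-0.07]
    - [-0.056,-0.145,-0.07]
    - [-0.215,-0.25,-0.07]
    - [-0.215,-0.25,-0.07]
    - [-0.215,-0.25,-0.07]
    - [-0.215,-0.25,-0.07]
    - [-0.37,-0.294,-0.07]
    - [-0.37,-0.294,-0.07]
    - [-0.37,-0.294,-0.07]
    - [-0.37,-0.294,-0.07]
  jaw: [0.06,0.06,0.06,0.06,0.06,0.06,0.06,0.06,0.06,0.06,0.06]

```text
clock: 2.33
ee_pos: [0.4216, 0.1604, 0.3195]
eef_rot: [[-0.963, 0.268, -0.001], [0.268, 0.963, -0.0], [0.001, -0.001, -1.0]]
ft_force: [-0.7, -0.4, 0.2]
finger_gap: 0.701
finger_force: 0.0
```

Emit:
move_arm:
  angular:
    - [0,0,0]
    - [0,0,0]
    - [0,0,0]
    - [0,0,0]
    - [0,0,0]
    - [0,0,0]
    - [0,0,0]
    - [0,0,0]
  linear:
    - [-0.149,0.185,0.05]
    - [-0.149,0.185,0.05]
    - [-0.149,0.185,0.05]
    - [-0.149,0.185,0.05]
    - [-0.149,0.185,0.13]
    - [-0.149,0.185,0.13]
    - [-0.149,0.185,0.13]
    - [-0.149,0.185,0.13]
  jaw: [0.06,0.06,0.06,0.06,0.06,0.06,0.06,0.06]

```text
clock: 3.32
ee_pos: [0.6128, 0.3005, 0.1921]
eef_rot: [[-0.964, 0.265, 0.002], [0.265, 0.964, 0.001], [-0.002, 0.001, -1.0]]
ft_force: [0.8, -0.5, 0.4]
finger_gap: 0.703
finger_force: 0.0
```

Run:
```python
from h import *
np.set_printoptions(precision=3,suppress=True)
t=snap('top','t2');s=snap('side','s2')
o=bot.observe();print(o['ee_pos'])
e=o['ee_pos'];R=o['eef_rot']
print('tips top',proj(t,[e+R@np.array([0,a,.019]) for a in(-.03,.03)]),'side',proj(s,[e+R@np.array([0,a,.019]) for a in(-.03,.03)]))
f=lambda i,w,h:cv2.resize(i,(w,h),interpolation=cv2.INTER_CUBIC)
a=cv2.imread('pics/s2.png')[220:340,240:360];b=cv2.imread('pics/t2.png')[180:260,110:190]
cv2.imwrite('pics/c2.png',np.hstack([f(a,400,400),f(b,400,400)]))
```

```text
[0.613 0.3   0.192]
tips top [[152.116 216.107]
 [125.533 208.438]] side [[298.511 248.225]
 [293.154 267.792]]
```

View pics/c2.png

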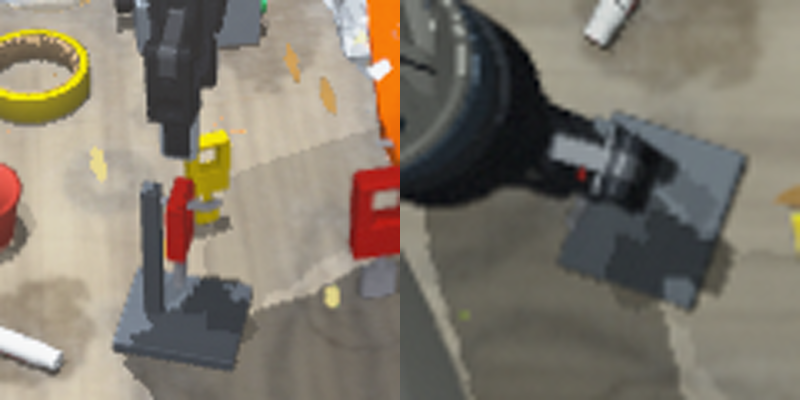

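Emit:
move_arm:
  angular:
    - [0,0,0]
    - [0,0,0]
    - [0,0,0]
    - [0,0,0]
    - [0,0,0]
    - [0,0,0]
    - [0,0,0]
    - [0,0,0]
    - [0,0,0]
    - [0,0,0]
  linear:
    - [-0.002,-0.002,0.05]
    - [-0.002,-0.002,0.08]
    - [-0.002,-0.002,0.094]
    - [-0.002,-0.002,0.094]
    - [-0.002,-0.002,0.094]
    - [-0.002,-0.002,0.094]
    - [-0.002,-0.002,0.094]
    - [-0.002,-0.002,0.094]
    - [-0.002,-0.002,0.094]
    - [-0.002,-0.002,0.094]
  jaw: [0.06,0.06,0.06,0.06,0.045,0.04,0.035,0.02,0.02,0.02]
  newtons: 70

```text
clock: 4.68
ee_pos: [0.6148, 0.2971, 0.0969]
eef_rot: [[-0.964, 0.266, 0.001], [0.266, 0.964, 0.0], [-0.001, 0.001, -1.0]]
ft_force: [-1.4, 0.1, 6.2]
finger_gap: 0.338
finger_force: 68.6
```

Emit:
move_arm:
  angular:
    - [0,0,0]
    - [0,0,0]
    - [0,0,0]
  linear:
    - [0,0,-0.005]
    - [0,0,-0.009]
    - [0,0,-0.009]
  jaw: [0.02,0.02,0.02]

```text
clock: 5.05
ee_pos: [0.6146, 0.2969, 0.1055]
eef_rot: [[-0.964, 0.267, 0.0], [0.267, 0.964, -0.0], [-0.0, 0.0, -1.0]]
ft_force: [0.3, -0.2, 0.2]
finger_gap: 0.342
finger_force: 69.0
```

Emit:
move_arm:
  angular:
    - [0,0,0]
    - [0,0,0]
    - [0,0,0]
    - [0,0,0]
    - [0,0,0]
  linear:
    - [0.01,0,0]
    - [0.022,0,0]
    - [0.035,0,0]
    - [0.05,0,0]
    - [0.05,0,0]
  jaw: [0.02,0.02,0.02,0.02,0.02]

```text
clock: 5.68
ee_pos: [0.5648, 0.3106, 0.1055]
eef_rot: [[-0.964, 0.265, -0.001], [0.265, 0.964, -0.0], [0.001, -0.0, -1.0]]
ft_force: [0.3, -0.7, -0.4]
finger_gap: 0.343
finger_force: 69.3
```

Emit:
move_arm:
  angular:
    - [0,0,0]
    - [0,0,0]
    - [0,0,-0.15]
    - [0,0,-0.309]
    - [0,0,-0.309]
    - [0,0,-0.309]
    - [0,0,-0.309]
    - [0,0,-0.309]
    - [0,0,-0.309]
    - [0,0,-0.309]
    - [0,0,-0.309]
    - [0,0,-0.309]
  linear:
    - [0,0,-0.05]
    - [0,0,-0.095]
    - [-0.107,-0.33,-0.095]
    - [-0.107,-0.33,-0.095]
    - [-0.107,-0.33,-0.095]
    - [-0.107,-0.33,-0.095]
    - [-0.107,-0.33,-0.095]
    - [-0.107,-0.33,-0.095]
    - [-0.107,-0.33,-0.095]
    - [-0.107,-0.33,-0.05]
    - [-0.107,-0.33,-0.03]
    - [-0.107,-0.33,-0.03]
  jaw: [0.02,0.02,0.02,0.02,0.02,0.02,0.02,0.02,0.02,0.02,0.02,0.02]

```text
clock: 7.18
ee_pos: [0.5807, -0.0353, 0.134]
eef_rot: [[-0.999, -0.04, -0.003], [-0.04, 0.999, 0.001], [0.003, 0.001, -1.0]]
ft_force: [1.6, -0.2, -0.5]
finger_gap: 0.343
finger_force: 69.4
```

Run:
```python
from h import *
np.set_printoptions(precision=3,suppress=True)
t=snap('top','t3');s=snap('side','s3')
o=bot.observe();e=o['ee_pos'];R=o['eef_rot'];print(e,o['ft_force'])
print('key bottom/origin side',proj(s,[e+R@np.array([0,0,.0585]),e+R@np.array([0,0,.027])]))
for r in bot.outline_of('key','side')[:3]: print(r['p'],(np.array(r['rect'])*[560,420,560,420]).round(1))
f=lambda i,w,h:cv2.resize(i,(w,h),interpolation=cv2.INTER_CUBIC)
a=cv2.imread('pics/s3.png')[160:240,260:340];b=cv2.imread('pics/t3.png')[200:270,262:332]
cv2.imwrite('pics/c3.png',np.hstack([f(a,400,400),f(b,400,400)]))
```

```text
[ 0.582 -0.036  0.136] [ 0.385  0.234 -0.637]
key bottom/origin side [[296.408 201.951]
 [296.361 192.207]]
0.83 [347.1 272.1 361.7 308.1]
0.69 [292.6 257.7 311.  287.2]
```

View pics/c3.png

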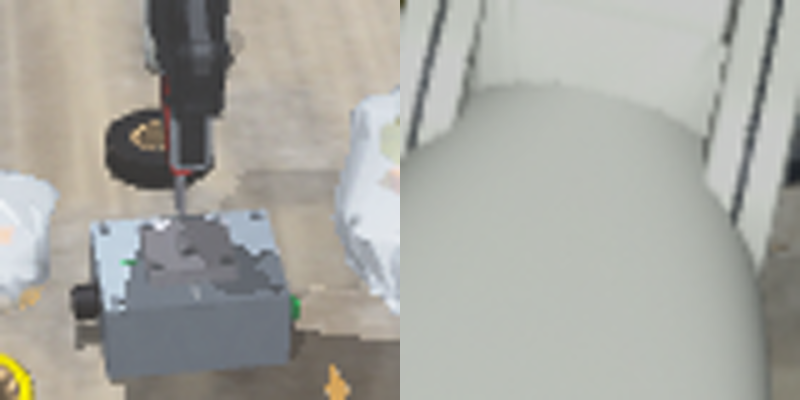

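Run:
```python
from h import *
np.set_printoptions(precision=2,suppress=True,linewidth=150)
s=snap('side');o=bot.observe();e=o['ee_pos'];R=o['eef_rot'];print(e)
g=s['frame'].astype(int)
for r in range(192,204): print(r,g[r,290:303].sum(1)//3)
print('near finger edges',proj(s,[e+R@np.array([a,.0165,.015]) for a in(-.011,.011)]))
print('bit axis',proj(s,[e+R@np.array([0,0,z]) for z in(.042,.0585)]))
a=cv2.imread('pics/side0.png')[190:250,265:335]
a=cv2.resize(a,(770,660),interpolation=cv2.INTER_CUBIC)[:600]
for u,v in proj(s,[(.581,-.036,.056)]+[np.array([.581,-.036,.056])+x*np.array([.999,.04,0])*.024+y*np.array([-.04,.999,0])*.024 for x in(-1,1) for y in(-1,1)]):
    cv2.circle(a,(int((u-265+.5)*11),int((v-190+.5)*11)),3,(0,0,255),-1)
cv2.imwrite('pics/c4.png',a)
```

```text
[ 0.58 -0.04  0.14]
192 [ 66  67  67  71 135  94  76  75  75  91  91 128  86]
193 [ 60  59  60  62 111 135 129 116 110  86  86  70 100]
194 [ 58  59  59  59  96  94  79  67  57  56  56 100 185]
195 [ 57  57  57  57  95 126  80  57  56  74 100 185 184]
196 [ 57  56  57  57  75 113  97  70  79 175 183 186 187]
197 [ 66  66  68  80  89 120 124 107 164 170 179 182 183]
198 [171 167 168 165 133 124 124 162 163 170 175 179 180]
199 [170 165 166 166 131 117 124 160 165 172 176 176 175]
200 [172 167 170 173 136 118 124 161 168 175 176 173 170]
201 [175 171 169 170 170 124 124 165 167 167 169 174 174]
202 [172 174 170 173 175 134 148 169 167 162 151 177 178]
203 [189 187 149 149 141 123 106 105 105 109 110 195 173]
near finger edges [[292.89 191.9 ]
 [301.2  191.27]]
bit axis [[296.25 196.68]
 [296.27 201.75]]
```

View pics/c4.png

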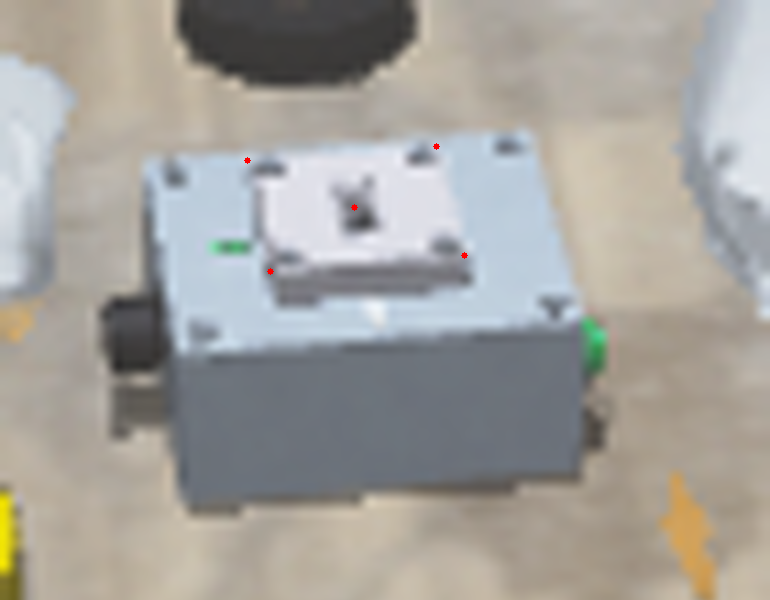

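Emit:
move_arm:
  angular:
    - [0,0,0]
    - [0,0,0]
    - [0,0,0]
    - [0,0,0]
    - [0,0,0]
    - [0,0,0]
  linear:
    - [0.004,0,0]
    - [0.004,0,0.008]
    - [0.004,0,0.014]
    - [0.004,0,0.019]
    - [0.004,0,0.023]
    - [0.004,0,0.025]
  jaw: [0.02,0.02,0.02,0.02,0.02,0.02]

```text
clock: 8.12
ee_pos: [0.5776, -0.0361, 0.1102]
eef_rot: [[-0.999, -0.039, 0.0], [-0.039, 0.999, 0.001], [-0.0, 0.001, -1.0]]
ft_force: [0.6, 4.5, 2.4]
finger_gap: 0.337
finger_force: 69.6
```

Emit:
move_arm:
  angular:
    - [0,0,0]
    - [0,0,0]
    - [0,0,0]
    - [0,0,0]
    - [0,0,0]
  linear:
    - [0,0.0012,0]
    - [0,0.0012,0.002]
    - [0,0.0012,0.004]
    - [0,0.0012,0.006]
    - [0,0.0012,0.006]
  jaw: [0.02,0.02,0.02,0.02,0.02]

```text
clock: 8.75
ee_pos: [0.5774, -0.0353, 0.1041]
eef_rot: [[-0.999, -0.039, -0.0], [-0.039, 0.999, -0.0], [0.0, -0.0, -1.0]]
ft_force: [0.3, -0.0, -0.6]
finger_gap: 0.344
finger_force: 69.5
```

Emit:
move_arm:
  angular:
    - [0,0,0]
    - [0,0,0]
    - [0,0,0]
    - [0,0,0]
    - [0,0,0]
    - [0,0,0]
    - [0,0,0]
  linear:
    - [0,0,0]
    - [0,0,0.002]
    - [0,0,0.005]
    - [0,0,0.008]
    - [0,0,0.01]
    - [0,0,0.012]
    - [0,0,0.012]
  jaw: [0.02,0.02,0.02,0.02,0.02,0.02,0.02]
  newtons: 90

```text
clock: 9.62
ee_pos: [0.5772, -0.0352, 0.0922]
eef_rot: [[-0.999, -0.039, -0.0], [-0.039, 0.999, 0.0], [0.0, 0.0, -1.0]]
ft_force: [-3.2, -0.3, 2.3]
finger_gap: 0.339
finger_force: 89.5
```

Emit:
move_arm:
  angular:
    - [0,0,0]
    - [0,0,0]
    - [0,0,0]
    - [0,0,0]
    - [0,0,0]
    - [0,0,0]
  linear:
    - [0.0007,0,0]
    - [0.0007,0,0.002]
    - [0.0007,0,0.004]
    - [0.0007,0,0.006]
    - [0.0007,0,0.007]
    - [0.0007,0,0.007]
  jaw: [0.02,0.02,0.02,0.02,0.02,0.02]

```text
clock: 10.38
ee_pos: [0.5773, -0.0353, 0.0851]
eef_rot: [[-0.999, -0.039, 0.001], [-0.039, 0.999, 0.0], [-0.001, 0.0, -1.0]]
ft_force: [1.9, 0.2, -1.6]
finger_gap: 0.339
finger_force: 89.0
```

Emit:
move_arm:
  angular:
    - [0,0,0]
    - [0,0,0]
    - [0,0,0]
    - [0,0,0]
  linear:
    - [0,0,0.001]
    - [0,0,0.002]
    - [0,0,0.003]
    - [0,0,0.003]
  jaw: [0.02,0.02,0.02,0.02]

```text
clock: 10.88
ee_pos: [0.5771, -0.0353, 0.0821]
eef_rot: [[-0.999, -0.039, 0.001], [-0.039, 0.999, 0.0], [-0.001, 0.0, -1.0]]
ft_force: [4.5, 0.1, -0.7]
finger_gap: 0.339
finger_force: 89.1
```

Emit:
move_arm:
  angular:
    - [0,0,0]
    - [0,0,0]
    - [0,0,0]
    - [0,0,0]
  linear:
    - [-0.0005,0,0.001]
    - [-0.0005,0,0.002]
    - [-0.0005,0,0.003]
    - [-0.0005,0,0.003]
  jaw: [0.02,0.02,0.02,0.02]

```text
clock: 11.38
ee_pos: [0.5773, -0.0353, 0.082]
eef_rot: [[-0.999, -0.039, 0.002], [-0.039, 0.999, -0.001], [-0.002, -0.001, -1.0]]
ft_force: [-7.8, 1.7, 27.8]
finger_gap: 0.339
finger_force: 92.4
```

Run:
```python
from h import *
s=snap('side','s5');o=bot.observe();print(o['ee_pos'],o['ft_force'],o['wrist_torque'])
a=s['frame'][170:250,260:340,::-1]
cv2.imwrite('pics/c5.png',cv2.resize(a,(560,560),interpolation=cv2.INTER_CUBIC))
e=o['ee_pos'];R=o['eef_rot'];print(proj(s,[(.577,-.0355,.056),e+R@np.array([0,0.0165,.019])]))
```

```text
[ 0.5772549  -0.03531895  0.08199812] [-7.06059415  1.72675654 26.6356096 ] [0.28040256 1.33537619 0.00550659]
[[298.23911137 208.40767895]
 [298.94793054 209.82341467]]
```

View pics/c5.png

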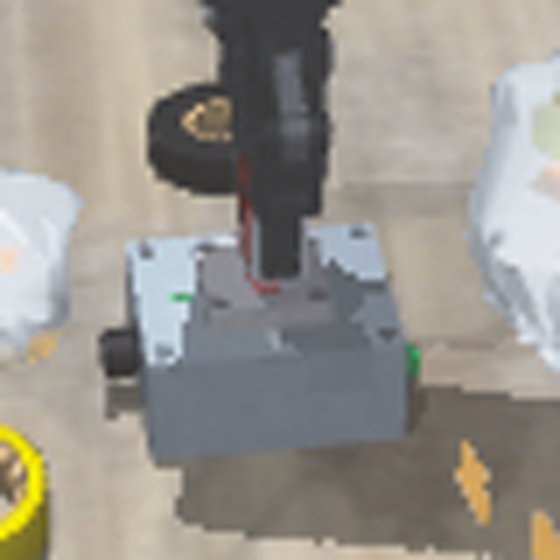

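Emit:
move_arm:
  angular:
    - [0,0,0]
    - [0,0,-0.06]
    - [0,0,0.0]
    - [0,0,0.1]
    - [0,0,0.2]
    - [0,0,0.3]
    - [0,0,0.4]
    - [0,0,0.4]
  linear:
    - [0.0003,0,0]
    - [0.0003,-0.0002,0]
    - [0.0003,0,0]
    - [0.0003,0.0003,-0.001]
    - [0.0002,0.0006,-0.001]
    - [0.0001,0.0009,-0.001]
    - [0,0.0012,-0.001]
    - [0,0.0012,-0.001]
  jaw: [0.02,0.02,0.02,0.02,0.02,0.02,0.02,0.02]
  newtons: 110

```text
clock: 12.42
ee_pos: [0.5774, -0.0339, 0.0821]
eef_rot: [[-0.935, 0.354, 0.002], [0.354, 0.935, -0.0], [-0.002, 0.0, -1.0]]
ft_force: [-2.6, 2.1, 19.0]
finger_gap: 0.338
finger_force: 107.8
```

```bash
python3 -c "
from h import *
o=bot.observe();print(o['ee_pos'],o['ft_force'],o['wrist_torque'],o['joints'],o['eef_rot'])"
```

```text
[ 0.57742981 -0.03391788  0.0821046 ] [-2.57716448  2.08045901 19.01676567] [ 0.46073077  0.52992587 -0.10183718] [-1.16766437e+01  2.30842920e+01 -1.21460017e+01  5.46623069e+01
  1.01742461e-02  9.06381689e+00] [[-9.35192537e-01  3.54134742e-01  1.87161930e-03]
 [ 3.54134995e-01  9.35194292e-01 -2.05471539e-04]
 [-1.82309230e-03  4.70650441e-04 -9.99998227e-01]]
```

Emit:
move_arm:
  angular:
    - [0,0,0.12]
    - [0,0,0.24]
    - [0,0,0.36]
    - [0,0,0.48]
    - [0,0,0.6]
    - [0,0,0.72]
    - [0,0,0.84]
    - [0,0,0.96]
    - [0,0,0.96]
  linear:
    - [0,0.0004,0]
    - [-0.0001,0.0007,0]
    - [-0.0002,0.0011,0]
    - [-0.0003,0.0014,0]
    - [-0.0005,0.0017,0]
    - [-0.0007,0.002,0]
    - [-0.001,0.0022,0]
    - [-0.0013,0.0025,0]
    - [-0.0013,0.0025,0]
  jaw: [0.02,0.02,0.02,0.02,0.02,0.02,0.02,0.02,0.02]

```text
clock: 13.55
ee_pos: [0.5797, -0.0316, 0.0821]
eef_rot: [[-0.246, 0.969, 0.002], [0.969, 0.246, 0.001], [0.0, 0.002, -1.0]]
ft_force: [-2.3, 3.2, 17.7]
finger_gap: 0.336
finger_force: 107.8
```

```bash
python3 -c "
from h import *
o=bot.observe();print(o['ee_pos'],o['ft_force'],o['wrist_torque'],o['joints'])"
```

```text
[ 0.57965662 -0.0316232   0.08210926] [-2.26384111  3.18109385 17.70085725] [ 0.91869424  0.45474155 -0.04507273] [-1.14332476e+01  2.32579326e+01 -1.18550447e+01  5.47752439e+01
  6.38869042e-02  6.43106866e+01]
```

Emit:
move_arm:
  angular:
    - [0,0,0.08]
    - [0,0,0.16]
    - [0,0,0.22]
    - [0,0,0.26]
    - [0,0,0.26]
  linear:
    - [0,0.0002,0]
    - [0,0.0005,0]
    - [-0.0001,0.0006,0]
    - [-0.0001,0.0008,0]
    - [-0.0001,0.0008,0]
  jaw: [0.02,0.02,0.02,0.02,0.02]

```text
clock: 14.18
ee_pos: [0.5807, -0.0312, 0.0821]
eef_rot: [[0.01, 1.0, 0.003], [1.0, -0.01, 0.001], [0.001, 0.003, -1.0]]
ft_force: [-0.1, 5.5, 16.5]
finger_gap: 0.339
finger_force: 107.6
```

```bash
python3 -c "
from h import *
o=bot.observe();print(o['ee_pos'],o['ft_force'],o['wrist_torque'],o['joints'],np.degrees(np.arctan2(o['eef_rot'][1,1],o['eef_rot'][0,1])))"
```

```text
[ 0.5807283  -0.03123056  0.0820936 ] [-0.07253792  5.54948389 16.47035022] [ 1.29322873e+00 -1.42097209e-04  2.23128409e-01] [-11.39481011  23.33216649 -11.73349302  54.79767116   0.10778974
  79.15222281] -0.5470124287070269
```

Emit:
move_arm:
  angular:
    - [0,0,0.03]
    - [0,0,0.05]
    - [0,0,0.05]
    - [0,0,0.05]
  linear:
    - [0,0.0001,0]
    - [0,0.0001,0]
    - [0,0.0001,0]
    - [0,0.0001,0]
  jaw: [0.02,0.02,0.02,0.02]

```text
clock: 14.68
ee_pos: [0.581, -0.0311, 0.0821]
eef_rot: [[0.059, 0.998, 0.003], [0.998, -0.059, 0.002], [0.002, 0.003, -1.0]]
ft_force: [0.5, 6.6, 16.9]
finger_gap: 0.333
finger_force: 107.6
```

Run:
```python
from h import *
o=bot.observe();print(o['ee_pos'],o['ft_force'],o['wrist_torque'],o['finger_gap'],np.degrees(np.arctan2(o['eef_rot'][1,1],o['eef_rot'][0,1])))
s=snap('side','s6')
cv2.imwrite('pics/c6.png',cv2.resize(s['frame'][170:250,260:340,::-1],(560,560),interpolation=cv2.INTER_CUBIC))
```

```text
[ 0.58099683 -0.03106046  0.08210508] [ 0.53234067  6.59996006 16.85615772] [ 1.50680131 -0.12504559  0.24747557] 0.33302124375098735 -3.361149545682072
```

View pics/c6.png

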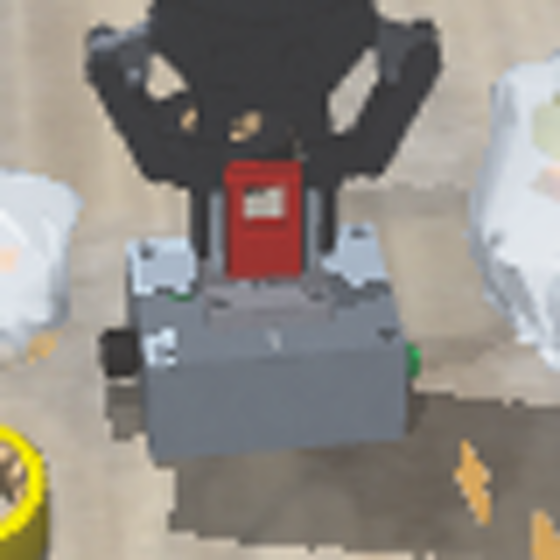

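Run:
```python
import cv2,numpy as np
for n in('side0','s3','s5','s6'):
    a=cv2.imread(f'pics/{n}.png')[215:228,314:324].astype(int); m=(a[...,1]-a[...,2]>40); print(n,m.sum(),a[m].mean(0).round() if m.any() else 0,a[...,1].max())
```

```text
side0 7 [107. 159.  76.] 208
s3 6 [ 85. 129.  66.] 185
s5 6 [ 84. 129.  65.] 172
s6 7 [ 85. 127.  65.] 173
```

Emit:
move_arm:
  angular:
    - [0,0,0.03]
    - [0,0,0.05]
    - [0,0,0.05]
    - [0,0,0.05]
  linear:
    - [0,0,0]
    - [0,0,0]
    - [0,0,0]
    - [0,0,0]
  jaw: [0.02,0.02,0.02,0.02]

```text
clock: 15.22
ee_pos: [0.5812, -0.031, 0.0821]
eef_rot: [[0.108, 0.994, 0.003], [0.994, -0.108, 0.002], [0.002, 0.003, -1.0]]
ft_force: [1.5, 7.8, 15.8]
finger_gap: 0.333
finger_force: 107.5
```

Run:
```python
from h import *
o=bot.observe();print(o['ee_pos'],o['ft_force'],o['wrist_torque'],o['finger_gap'],np.degrees(np.arctan2(o['eef_rot'][1,1],o['eef_rot'][0,1])))
s=snap('side','s7')
a=s['frame'][215:228,314:324].astype(int); m=(a[...,1]-a[...,0]>40); print(m.sum(),a[m].mean(0))
```

```text
[ 0.58119959 -0.03096599  0.0821086 ] [ 1.47346925  7.76522255 15.82160089] [ 1.4642124  -0.29604311  0.52730791] 0.33330883586053367 -6.199159483334052
6 [ 64.33333333 129.5         84.5       ]
```

```bash
python3 -c "
from rig import bot
print(bot.sign_off())"
```

```text
the job is handed in; nothing more can be done
None
```

I handed the job in at about 15 s, holding the red key fully home in the switch and turned clockwise against the stop; the sensors support both, but the green lamp showed no clear change, and I never went near the tape roll, cup or jar.

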